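Back the dial feed up one notch

ROBOT

A 7-joint arm with a two-finger parallel gripper is mounted at the origin on a cart in front of the work surface, level with it; the furniture and walls round the work are solid. World frame = base frame: x ahead of the robot, y to its left, z up, the work surface at z = 0. Lengths are in mm, angles in rad, forces in N, time in s.
With the tool pointing down it reaches from about 400 to 900 mm from the base axis. Payload 5.5 kg.
Tool frame: the origin (TCP) lies where the fingers leave the gripper's body, on its centre line; the fingertips stand 66 mm ahead of it and the grasp point (between the pads) lies 47 mm ahead of it (env.tcp_to_tips is the z of the fingertips in the tool frame, in mm); z points along the fingers, y is the line along which they close (so a half turn about z gives the same grasp; the last joint's range is limited). The gripper opens to 92 mm and grips with 3 to 60 N. Pads are 19 mm wide; open, the fingers measure 130 mm over their backs; the gripper's body (75 mm by 190 mm) begins 47 mm behind the grasp point.
Start: joints at [1.571, 0.501, -0.427, 1.55, 0.221, 1.138, -0.21], TCP at [168.892, -627.673, 292.229] pointing down, gripper open.
Joint ranges: [-2.88, 2.88], [-0.31, 2.03], [-1.54, 1.56], [0.2, 2.42], [-1.41, 4.55], [0.19, 2.02], [-2.57, 2.57]. Speed limits (rad/s): [2.57, 2.57, 3.14, 3.14, 3.14, 3.14, 3.14].

INTERFACE

Orientations are given as a unit quaternion [w, x, y, z].
In Python, from cell import env, command_gripper, read_state, cams, order gives the robot as it stands. Calls block until the motion is done:
- env.move_ptp(position, orientation): joint-space move of the TCP to a pose.
- env.servo_line(position, ori=None, v=150, stop_force=None): straight line of the TCP; ori=None keeps the orientation; v is the mean speed in mm/s. With stop_force (N) it stops when the force on the tool has changed by that much, and returns True; else False.
- env.move_joints(angles): joint-space move.
- command_gripper(opening, f_grip=None): finger opening in mm; f_grip is the grip in N (None keeps the last); returns when the fingers have stopped.
- env.wait(seconds).
- env.inverse_kinematics(position, orientation): joint angles nearest the present ones, or None.
- read_state(): the state.
- cams.get_image(name): name is "scene" or "top"; returns a dict with "frame" (400x640x3 uint8, red, green, blue), "z_map" (400x640 float32, mm along the optical axis (not along the pixel's ray), 0 where there is no reading), "camera_matrix" (3x3 intrinsics, pixels), "k1" (the pictures are not rectified: a ray, as slopes to the right and down, at radius r is drawn at 1 + k1 r^2 times it, then the intrinsics apply), "T" (4x4, takes a point from camera to world coordinates). Camera axes: x right, y up, looking along -z (the intrinsics and any distortion apply to the point x, -y, -z); pixel columns grow to the right and rows downward; lengths in mm; the calibration is good to about 2 mm. A picture is of the moment at which its call begins.
A pose or a line that the arm cannot do raises env.Unreachable and nothing moves.
- order.hand_in(): hands the job in; it is judged then, once.
The state is a dict: "clock": time; "q": joint angles; "joint_vel": joint speeds; "effort": joint torques, N m; "tcp_pos": TCP position; "orientation": TCP orientation; "force": force on the tool from outside, world axes, zero at the start; "torque": the same for the moment, N m; "grip_width": finger opening in mm; "gripper_force": force on a finger pad.
Only numpy, scipy, OpenCV 4.12 (cv2) and the standard library are available. Lean on these libraries where they do the work, as an engineer would, in place of code of your own. Each camera call takes 0.05 s, during which the arm holds its last target. There are 200 camera calls.

TASK

The dial feed on the bench has run one notch too far, so one tin has gone past the pointer. With a fingertip, push the pawl's post outward to lift the pawl clear of the teeth, push the post on the wheel so that the wheel turns back (clockwise seen from above) by exactly one notch and that tin stands at the pointer again, then push the pawl fully home into the teeth. Just push the posts gently: grip and lift nothing, keep both tins riding in their nests and leave the other things on the bench alone.

Things in the scene. Friction and masses are not known exactly. Their poses are not given: they have to be found in the camera images.
- feeder: Dial feed, fixed to the bench: grey base plate 18 mm thick carrying a flat ratchet wheel, a pawl and a pointer. Origin: at bench height on the wheel's vertical axle; z up. In its frame the plate spans x -145..100, y -110..126 mm, the pawl is at the +y side, the pointer at the -y side. Over the plate only the two posts stand higher than 55 mm above the bench.
- wheel (a joint): Turn of the wheel, rad, near 0 at the start; clockwise from above (backward) is negative. Flat brass, 160 mm over its 8 saw teeth, top 40 mm above the bench; 1 notch = 0.785 rad, and one nest between small pins per notch. Stiff axle: stays where left, about 2 N at its post turns it. Pawl home, it has about 0.1 rad play either way; the pawl goes home if the wheel is within 0.1 rad of a whole notch.
- wheel_post (a point): Centre of the top of the steel post standing on the wheel, 60 mm from the axle; post 12 mm thick, top 90 mm above the bench, free of other things from 55 mm up. At wheel = 0 it stands at 202.5 deg in the feeder frame (x -55, y -23 mm); one notch back it stands at 157.5 deg (x -55, y +23 mm).
- pawl (a joint): Swing of the pawl about its upright pivot, rad: 0 = fully home with its nose between two teeth (inner stop), 0.5 = outer stop. Above about 0.22 the nose is clear of the teeth. The pivot is stiff: the pawl stays where it is left and takes about 1 N at its post to swing. Home, it blocks the wheel.
- pawl_post (a point): Centre of the top of the steel post on the pawl, 12 mm thick, top 90 mm above the bench. The pawl is a flat dark steel arm pivoted at x +58, y +94 mm in the feeder frame; its post is 56 mm from the pivot, over the nose, at x +2, y +94 mm when home. Pushed outward from the wheel (+y, clockwise about the pivot from above) it lifts the pawl; pushed back toward the wheel it brings it home.
- pointed_nest (a point): Fixed point of the feeder: the nest place that the pointer (a steel wedge over the wheel's rim at the -y side, tip 68 mm from the axle) points at, 46 mm from the axle, 40 mm above the bench (the top of the wheel).
- tin: The tin that has gone past the pointer: round white tin, 28 mm across, 12 mm high, loose in a nest on the wheel; origin at the centre of its underside, 40 mm above the bench. It starts one notch counter-clockwise of the pointer.
- second_tin: A like tin, 28 mm across, 12 mm high, loose in another nest, a quarter turn farther counter-clockwise; origin at the centre of its underside.
- thread_spool: Bystander: upright spool, 28 mm across, 30 mm high, standing on the front of the feeder's base plate.
- loupe: Bystander: black eye loupe, 42 mm across, 35 mm high, standing on the front of the feeder's base plate.
- round_tin: Bystander: round tin, 35 mm across, 12 mm high, standing on the front of the feeder's base plate.
- hammer: Bystander: small hammer lying on the bench to the left, 149 mm long, 12 mm high.
- pencil: Bystander: pencil lying on the bench to the right, 138 mm long.
- dial_gauge: Bystander: dial gauge lying on its back at the left rear, 70 x 49 x 12 mm.

How it is judged:
By the outcome, as a careful person would: the job done as asked, in the order asked, and still so for the second after the job is handed in, with the robot touching nothing.
It also fails if it takes over 61 s, if anything falls off the work surface, if the arm or the gripper's body presses on something with over 40 N, if the wrist force passes 120 N, or if a joint passes its speed limit or range.

## Working session

There is one attempt and no reset: what is moved stays moved. The work goes in short steps, each a Python script; the robot and the scene stay as the last script left them, time stands still between calls to the robot, and variables do not carry over. Pictures are saved under pics/ and viewed, at most 10 in all, crops included, and the job is handed in when it is done.

```bash
mkdir -p pics; ls; python3 - <<'E'
from cell import env,read_state,cams
import cv2,numpy as np
for n in("scene","top"):
    d=cams.get_image(n); cv2.imwrite(f"pics/{n}0.png",d["frame"][:,:,::-1]); np.savez(f"{n}0.npz",**d)
    print(n,d["camera_matrix"],d["k1"],d["T"].round(3))
s=read_state();print(s["clock"],s["orientation"],s["force"])
E
```

```text
pics
scene [[439.88764192   0.         325.29713431]
 [  0.         439.88764192 200.23144264]
 [  0.           0.           1.        ]] -0.11885428387676579 [[-6.92000e-01  4.87000e-01 -5.32000e-01 -8.73670e+01]
 [-7.22000e-01 -4.73000e-01  5.05000e-01  5.51359e+02]
 [-6.00000e-03  7.34000e-01  6.79000e-01  8.71726e+02]
 [ 0.00000e+00  0.00000e+00  0.00000e+00  1.00000e+00]]
top [[435.68175304   0.         320.44205452]
 [  0.         435.68175304 197.36796028]
 [  0.           0.           1.        ]] 0.024789590926459604 [[ 3.000000e-02  9.860000e-01 -1.620000e-01  3.520880e+02]
 [-9.990000e-01  3.200000e-02  1.100000e-02 -1.874600e+01]
 [ 1.600000e-02  1.620000e-01  9.870000e-01  1.316858e+03]
 [ 0.000000e+00  0.000000e+00  0.000000e+00  1.000000e+00]]
0.1 [-8.83265787e-04  9.91372667e-01  1.31070388e-01 -9.72410560e-05] [0.18910248 1.0729913  0.28841278]
```

View pics/scene0.png

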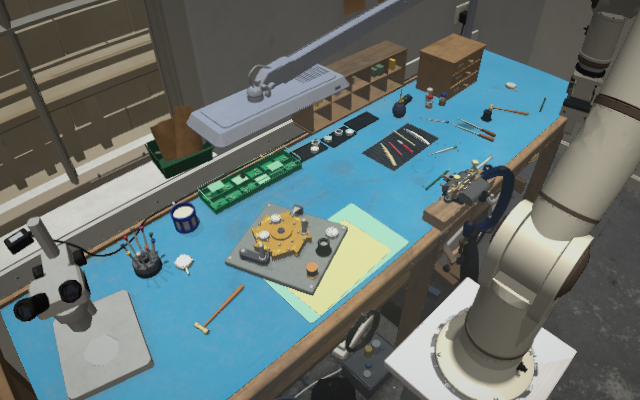

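View pics/top0.png

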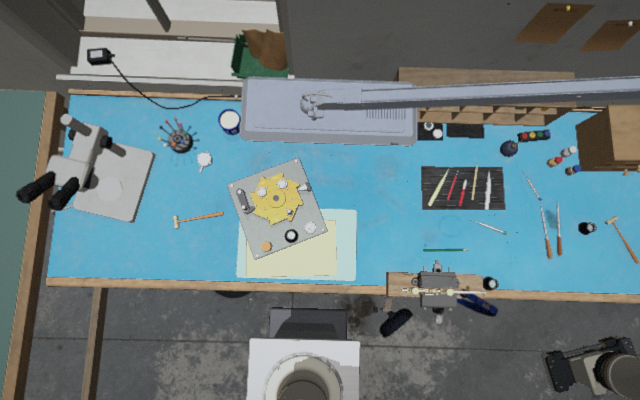

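The top view shows the feeder at about pixel (278,205), and the lamp at (330,110) is close behind it. I'll zoom in.

```bash
cat > h.py <<'E'
import numpy as np,cv2
def ray(d,uv):
    K=d["camera_matrix"];p=np.array([(uv[0]-K[0,2])/K[0,0],(uv[1]-K[1,2])/K[1,1]]);u=p.copy()
    for _ in range(20):u=p/(1+d["k1"]*(u@u))
    return d["T"][:3,3],d["T"][:3,:3]@np.array([u[0],-u[1],-1.])
def onz(d,uv,z):
    o,r=ray(d,uv);return o+r*(z-o[2])/r[2]
def px(d,P):
    K=d["camera_matrix"];T=d["T"];c=T[:3,:3].T@(np.asarray(P,float)-T[:3,3]);u=np.array([c[0],-c[1]])/-c[2]
    u=u*(1+d["k1"]*(u@u));return u*[K[0,0],K[1,1]]+K[:2,2]
def pt(d,uv):
    o,r=ray(d,uv);return o+r*d["z_map"][int(round(uv[1])),int(round(uv[0]))]
def crop(d,x0,y0,w,h,s,name):
    im=d["frame"][y0:y0+h,x0:x0+w,::-1];cv2.imwrite(name,cv2.resize(im,None,fx=s,fy=s,interpolation=cv2.INTER_CUBIC))
E
python3 - <<'E'
from h import *
t=dict(np.load("top0.npz"));s=dict(np.load("scene0.npz"))
crop(t,220,145,120,120,5,"pics/tc.png");crop(s,215,190,145,110,5,"pics/sc.png")
for uv in[(278,197),(330,110),(260,125),(300,130),(400,125),(380,140),(250,140)]:print(uv,pt(t,uv).round())
for uv in[(280,232),(200,140),(260,110),(340,90)]:print(uv,pt(s,uv).round())
E
```

```text
(278, 197) [557.  91.  50.]
(330, 110) [730. -47. 318.]
(260, 125) [687. 119. 316.]
(300, 130) [678.  23. 314.]
(400, 125) [ 697. -215.  319.]
(380, 140) [ 664. -170.  301.]
(250, 140) [657. 145. 289.]
(280, 232) [550. 107.  52.]
(200, 140) [956.  78. 121.]
(260, 110) [683.  34. 321.]
(340, 90) [ 657. -213.  290.]
```

View pics/tc.png

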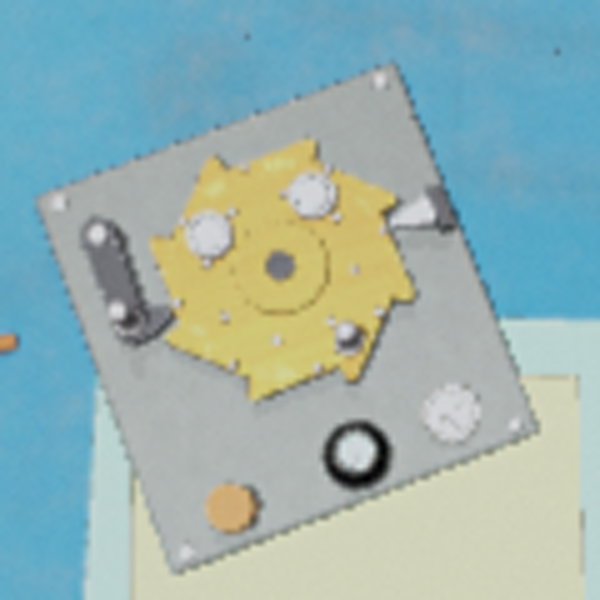

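View pics/sc.png

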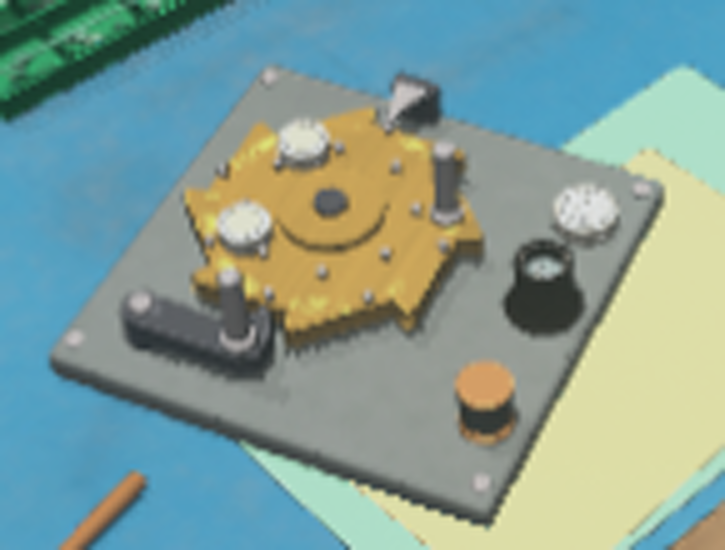

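Top crop: the axle is at full pixel (276,198). The pawl is on the left, with its post top near (243.9,206.7) and its pivot at (239.6,192). The pointer is on the right, and the wheel post top is near (289.4,211). The plate corners are clear. In the scene view the post tops are at about (304,220) and (261,245). Next I'll fit the feeder pose and cross-check it.

```bash
python3 - <<'E'
from h import *
t=dict(np.load("top0.npz"));s=dict(np.load("scene0.npz"))
C=np.array([[100,126],[100,-110],[-145,-110],[-145,126]],float)
def fit(d,pix,z=18):
    W=np.array([onz(d,p,z)[:2] for p in pix]);M,_=cv2.estimateAffinePartial2D(C,W)
    sc=np.hypot(*M[:,0]);return M[:,2],np.arctan2(M[1,0],M[0,0]),sc,np.linalg.norm(C@M[:,:2].T+M[:,2]-W,axis=1).round(1)
tp=lambda x,y:np.array([220-.4+x/5,145-.4+y/5]);sp=lambda x,y:np.array([215-.4+x/5,190-.4+y/5])
for n,d,pix in(("top",t,[tp(38,200),tp(395,65),tp(539,430),tp(176,572)]),("scene",s,[sp(52,358),sp(270,68),sp(661,187),sp(490,517)])):print(n,fit(d,pix))
# corner z=18: scene corner order by guess
for nm,a,b in(("wp",tp(347,328),sp(445,150)),("pp",tp(119,309),sp(231,274))):
    o1,r1=ray(t,a);o2,r2=ray(s,b)
    k=np.linalg.lstsq(np.c_[r1,-r2],o2-o1,rcond=None)[0];p,q=o1+k[0]*r1,o2+k[1]*r2
    print(nm,((p+q)/2).round(1),"gap",(p-q).round(1),"z90:",onz(t,a,90)[:2].round(1),onz(s,b,90)[:2].round(1))
print("axle",onz(t,tp(280,265),42),onz(s,sp(330,203),42))
E
```

```text
top (array([554.2418641,  96.9932017]), np.float64(0.4055110722611223), np.float64(0.9779573155840461), array([0.2, 0.3, 0.6, 0.6]))
scene (array([552.72145068, 101.58518747]), np.float64(0.40463061559355357), np.float64(0.9781927581204282), array([0.9, 0.5, 1.6, 1.7]))
wp [514.7  55.5  85.9] gap [-0.4 -0.3 -0.1] z90: [514.   55.1] [511.8  58.2]
pp [521.4 185.2  88.4] gap [-0.9 -0.9 -0.3] z90: [520.7 184.5] [520.7 186.4]
axle [556.63201535  99.11114051  42.        ] [561.28226186  96.61260459  42.        ]
```

The two views agree. Both posts and the yaw of 0.405 rad put the axle at about (556,98.5), with the wheel near 0. The plate outline comes out 2% small, so I trust the posts more. I'll approach retracted, clear of the lamp.

```bash
cat >> h.py <<'E'
YAW=.405;O=np.array([556.,98.5]);Q=[0,np.cos(YAW/2),np.sin(YAW/2),0]
R=np.array([[np.cos(YAW),-np.sin(YAW)],[np.sin(YAW),np.cos(YAW)]])
def W(x,y,tip=64):return [*(O+R@[x,y]),tip+66.]
def F(p):return R.T@(np.asarray(p)[:2]-O)
E
python3 - <<'E'
from h import *
from cell import env,read_state,cams,command_gripper
print(env.tcp_to_tips)
command_gripper(0)
env.move_ptp([150,-470,260],[0,.9914,.131,0])
env.move_ptp([440,110,260],Q)
env.servo_line(W(2,60,110),v=150)
s=read_state();print(s["clock"],s["q"],s["tcp_pos"],s["grip_width"],s["force"])
d=cams.get_image("scene");crop(d,200,120,200,150,4,"pics/s1.png")
E
```

```text
65.5
5.5833 [ 0.34815557  0.61912298 -0.89172746  1.87479639  0.59485371  0.9379612
 -1.98815793] [533.89044501 154.23256052 176.36875856] 0.3059109346972499 [ 0.6790358  -0.3890869  -0.32938225]
```

View pics/s1.png

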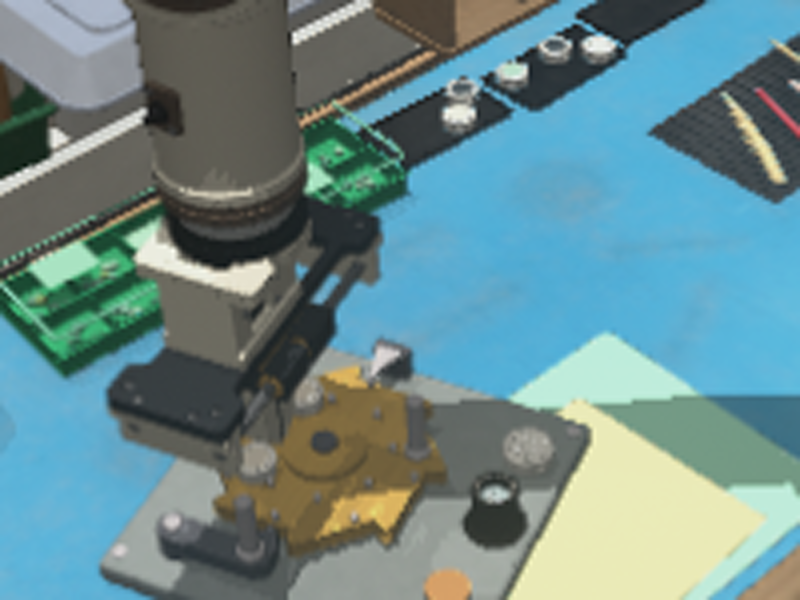

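The wrist is clear of the lamp, and the gripper is above the wheel, inside the pawl post as intended. Next I'll lower it and push the pawl outward.

```bash
python3 - <<'E'
from h import *
from cell import env,read_state,cams,command_gripper
f0=np.array(read_state()["force"])
print(env.servo_line(W(2,60),v=80,stop_force=6))
prev=0
def th(t):return 58-56*np.cos(t),94+56*np.sin(t)
st=[(2,63),(2,66)]+[(th(t)[0],th(t)[1]-25) for t in np.arange(0,.40,.09)]
for x,y in st:
    r=env.servo_line(W(x,y),v=30,stop_force=10);s=read_state()
    print(round(y,1),r,(R.T@(np.array(s["force"])-f0)[:2]).round(1),F(s["tcp_pos"]).round(1),round(s["clock"],1))
    if r:break
d=cams.get_image("scene");np.savez("s2.npz",**d);crop(d,200,170,160,120,5,"pics/s2.png")
print((px(d,[*W(*F(s["tcp_pos"]))[:2],64])-[200,170])*5)
E
```

```text
False
63 False [-0.1  1.1] [ 2.3 63.4] 6.6
66 False [0.2 0.7] [ 2.  66.3] 6.9
69.0 False [-0.1  0.3] [ 2.  69.3] 7.1
74.0 False [-0.7  0.8] [ 2.2 74.3] 7.4
79.0 False [0.5 0.6] [ 3.  79.5] 7.7
83.9 False [-0.3  1.1] [ 4.2 84.5] 8.1
88.7 False [ 0.5 -0.1] [ 5.8 89.2] 8.4
[308.89849732 397.66059382]
```

View pics/s2.png

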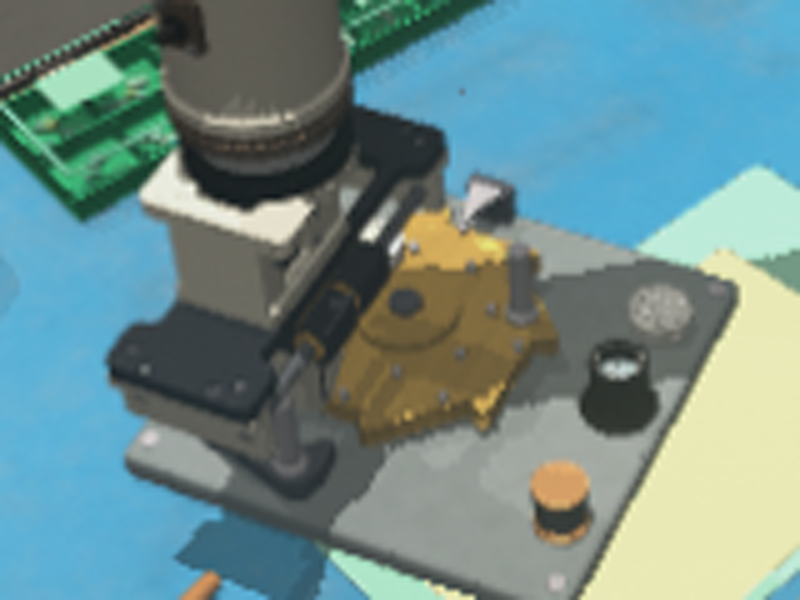

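The pawl post has moved outward; its collar is now at about px (258,262.5), from (262,257.5) before. I'll turn that shift into an angle.

```bash
python3 - <<'E'
from h import *
d=dict(np.load("s2.npz"))
def th(t):return 58-56*np.cos(t),94+56*np.sin(t)
for z in(45,90):
  for t in(0,.2,.3,.36,.45):print(z,t,((px(d,[*W(*th(t))[:2],z])-[200,170])*5).round())
E
```

```text
45 0 [315. 432.]
45 0.2 [302. 448.]
45 0.3 [294. 455.]
45 0.36 [289. 459.]
45 0.45 [281. 465.]
90 0 [305. 371.]
90 0.2 [292. 387.]
90 0.3 [283. 394.]
90 0.36 [278. 398.]
90 0.45 [270. 404.]
```

The angle is about 0.3, which is clear. I'll nudge a little further for margin, then go to the wheel post.

```bash
python3 - <<'E'
from h import *
from cell import env,read_state,cams,command_gripper
t=.40;x,y=58-56*np.cos(t),94+56*np.sin(t)-25
print(env.servo_line(W(x,y),v=20,stop_force=10))
env.servo_line(W(x,y-12),v=60);env.servo_line(W(x,y-12,105),v=120)
env.servo_line(W(-57,-60,105),v=150)
d=cams.get_image("scene");np.savez("s3.npz",**d)
print(env.servo_line(W(-57,-60),v=80,stop_force=6))
f0=np.array(read_state()["force"])
env.servo_line(W(-57,-50),v=40,stop_force=10)
for a in np.radians(np.linspace(202.5,159.5,8)):
    x,y=60*np.cos(a),60*np.sin(a)-25
    r=env.servo_line(W(x,y),v=35,stop_force=12);s=read_state()
    print(round(y,1),r,(R.T@(np.array(s["force"])-f0)[:2]).round(1),F(s["tcp_pos"]).round(1),round(s["clock"],1))
    if r:break
x,y=F(s["tcp_pos"])
env.servo_line(W(x,y-15),v=60);env.servo_line(W(x,y-15,110),v=120)
env.servo_line([440,0,230],v=200)
for n in("scene","top"):
    d=cams.get_image(n);np.savez(n+"4.npz",**d)
    if n=="scene":crop(d,215,190,145,110,5,"pics/s4.png")
    else:crop(d,220,145,120,120,5,"pics/t4.png")
print(read_state()["clock"])
E
```

```text
False
False
-48.0 False [ 1.3 -0.9] [-55.3 -47.9] 12.1
-41.9 False [ 1.1 -1.1] [-57.8 -41.6] 12.4
-35.6 False [ 0.7 -1.3] [-59.3 -35.3] 12.7
-29.3 False [ 1.5 -0.9] [-59.7 -28.6] 13.1
-22.8 False [ 0.8 -0.6] [-59.7 -22.1] 13.4
-16.4 False [ 1.9 -0.8] [-59.1 -15.7] 13.7
-10.1 False [0.9 0.1] [-57.9  -9.4] 14.1
-4.0 False [ 1.3 -1.1] [-56.   -3.4] 14.4
16.1
```

View pics/s4.png

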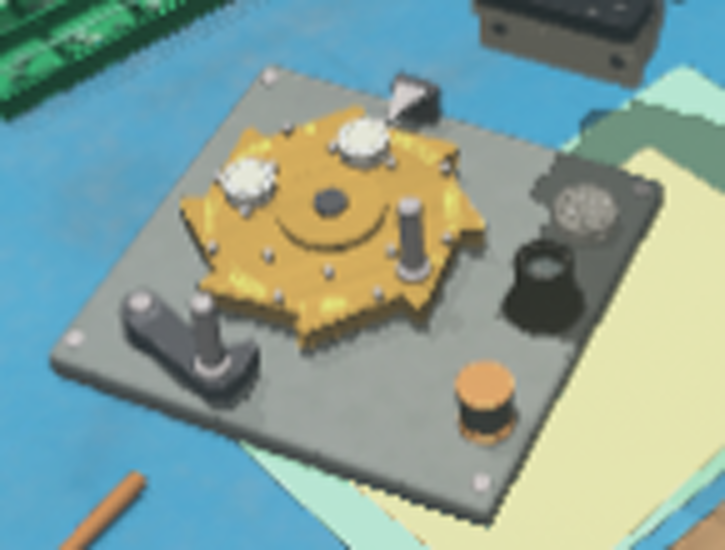

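View pics/t4.png

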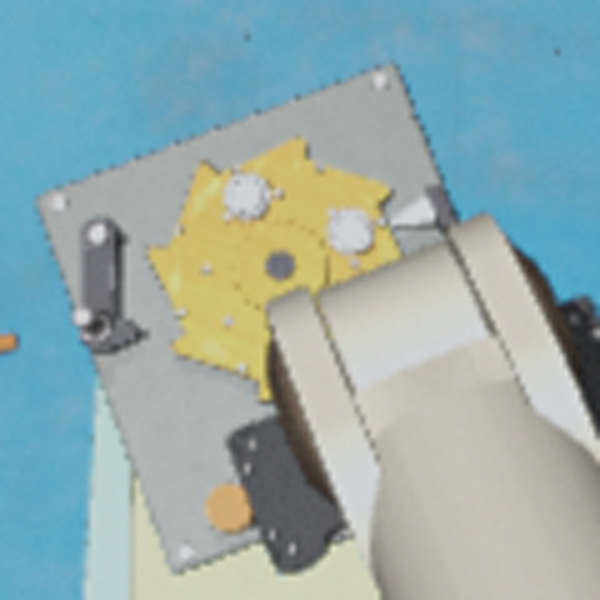

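Both tins are still in their nests, and the pawl is well out. Comparing tooth tips in the top view, (313,145) against (303,145) now, the wheel is about 0.08 rad short of a notch. I'll measure it by registering the brass mask about the axle.

```bash
python3 - <<'E'
from h import *
A=dict(np.load("scene0.npz"));B=dict(np.load("scene4.npz"))
sp=lambda x,y:np.array([215-.4+x/5,190-.4+y/5]);tp=lambda x,y:np.array([220-.4+x/5,145-.4+y/5])
ang=lambda p:np.degrees(np.arctan2(*F(p)[::-1]))
T=dict(np.load("top0.npz"))
def show(n,d,a,b,z):
    a,b=onz(d,a,z),onz(d,b,z);print(n,F(a).round(1),F(b).round(1),"turn",round((ang(b)-ang(a)+180)%360-180,1))
show("post",A,sp(445,150),sp(409,205),90)
show("tin",A,sp(303,134),sp(363,133),52)
show("tin2",A,sp(244,218),sp(248,176),52)
show("tin top",T,tp(313,193),tp(350,230),52)
show("tin2 top",T,tp(210,234),tp(246,194),52)
for n,a,b in(("t1",(313,145),(303,145)),("t2",(213,160),(205,168)),("t3",(155,240),(150,250)),("t4",(393,190),(388,188))):show(n,T,tp(*a),tp(*b),40)
E
```

```text
post [-56.5 -19.6] [-56.2  21.4] turn -40.0
tin [ 35.3 -34.8] [  6.3 -47.8] turn -37.9
tin2 [34.8 30.7] [47.3  3.7] turn -36.9
tin top [ 32.3 -33.1] [  3.6 -45.6] turn -39.7
tin2 top [31.2 31.9] [46.   3.8] turn -40.8
t1 [ 62.2 -43.5] [ 64.3 -38. ] turn 4.5
t2 [75.2 15.2] [72.4 21.4] turn 5.0
t3 [42.2 64. ] [37.6 68.8] turn 4.7
t4 [ 19.2 -78.3] [ 21.4 -75.9] turn 2.0
```

The consistent reading is a turn of −40.5°, so 4.5° (about 4.5 mm at the post) remains. I'll push that much further than before.

```bash
python3 - <<'E'
from h import *
from cell import env,read_state,cams
env.servo_line(W(-56,-22,110),v=200)
env.servo_line(W(-56,-22),v=100,stop_force=6)
env.servo_line(W(-56,-8),v=50,stop_force=10)
print(env.servo_line(W(-55.4,.4),v=20,stop_force=12),F(read_state()["tcp_pos"]))
env.servo_line(W(-55.4,-14),v=60);env.servo_line(W(-55.4,-14,110),v=120)
env.servo_line([430,-30,230],v=200)
T=dict(np.load("top0.npz"))
d=cams.get_image("scene");t=cams.get_image("top");np.savez("scene5.npz",**d);np.savez("top5.npz",**t)
a=cv2.resize(d["frame"][190:300,215:360,::-1],(580,440));b=cv2.resize(t["frame"][155:245,225:315,::-1],(360,360),interpolation=cv2.INTER_CUBIC)
cv2.imwrite("pics/s5.png",cv2.resize(d["frame"][190:300,215:360,::-1],None,fx=5,fy=5,interpolation=cv2.INTER_CUBIC))
# tins: white blobs on wheel
from scipy import ndimage
for n,D in(("top0",T),("top4",dict(np.load("top4.npz"))),("top5",t)):
    hsv=cv2.cvtColor(D["frame"],cv2.COLOR_RGB2HSV)
    m=((hsv[...,1]<60)&(hsv[...,2]>185)).astype(np.uint8);_,_,st,c=cv2.connectedComponentsWithStats(m)
    for s_,cc in zip(st[1:],c[1:]):
        p=F(onz(D,cc,52))
        if s_[4]>25 and 30<np.hypot(*p)<60:print(n,s_[4],p.round(1),np.degrees(np.arctan2(p[1],p[0])).round(1))
print(read_state()["clock"])
E
```

```text
False [-55.09874964   0.24042937]
top0 66 [ 33.3 -31.7] -43.6
top0 68 [32.7 33.2] 45.4
top4 57 [46.2  5.4] 6.6
top4 64 [  4.1 -44.4] -84.7
top5 64 [46.2  2.4] 2.9
top5 67 [  1.7 -45.5] -87.9
20.25
```

View pics/s5.png

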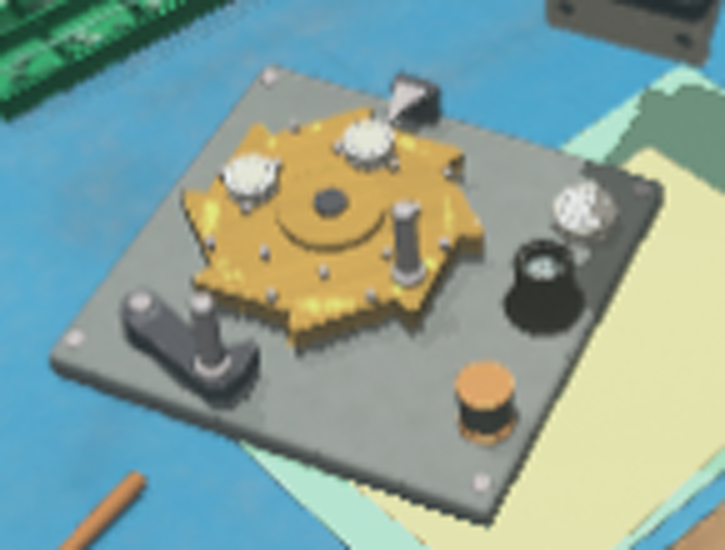

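The tin is at −87.9° and the second tin at +2.9°, so 1–2° (about 1.5 mm) remains. I'll add that last nudge, then push the pawl home from outside with a force stop.

```bash
python3 - <<'E'
from h import *
from cell import env,read_state,cams
env.servo_line(W(-55.4,-14,110),v=200)
env.servo_line(W(-55.4,-14),v=100,stop_force=6)
print(env.servo_line(W(-55.2,1.9),v=30,stop_force=12),F(read_state()["tcp_pos"]))
env.servo_line(W(-55.2,-14),v=60);env.servo_line(W(-55.2,-14,110),v=120)
env.servo_line(W(7,158,110),v=150)
print(env.servo_line(W(7,158),v=80,stop_force=6))
f0=np.array(read_state()["force"])
for x,y in((7,146),(7,138),(5,132),(3.5,126),(2.5,121),(2,118),(2,116),(2,114),(2,112)):
    r=env.servo_line(W(x,y),v=25,stop_force=7);s=read_state()
    f=R.T@(np.array(s["force"])-f0)[:2];print(y,r,f.round(1),F(s["tcp_pos"]).round(1),round(s["clock"],1))
    if r or f[1]>6:break
x,y=F(s["tcp_pos"]);env.servo_line(W(x,y+15),v=60);env.servo_line(W(x,y+15,120),v=120)
env.servo_line([430,-30,230],v=200)
d=cams.get_image("scene");t=cams.get_image("top");np.savez("scene6.npz",**d);np.savez("top6.npz",**t)
crop(d,215,190,145,110,5,"pics/s6.png")
hsv=cv2.cvtColor(t["frame"],cv2.COLOR_RGB2HSV);m=((hsv[...,1]<60)&(hsv[...,2]>185)).astype(np.uint8);_,_,st,c=cv2.connectedComponentsWithStats(m)
for s_,cc in zip(st[1:],c[1:]):
    p=F(onz(t,cc,52))
    if s_[4]>25 and 30<np.hypot(*p)<60:print(s_[4],p.round(1),np.degrees(np.arctan2(p[1],p[0])).round(1))
print(read_state()["clock"])
E
```

```text
False [-55.18039821   1.99391056]
False
146 False [-1.  -0.2] [  7.  145.9] 26.0
138 False [-0.7 -0.7] [  7.  137.8] 26.5
132 False [-0.1  0.4] [  4.9 131.7] 26.9
126 False [-0.9 -1.4] [  3.5 125.5] 27.3
121 False [-0.6 -1.5] [  2.6 120.5] 27.7
118 False [-0.8 -0.2] [  2.  117.9] 27.9
116 False [0.1 4.1] [  2.1 117.3] 28.2
114 False [0.1 8.2] [  2.1 117. ] 28.4
69 [46.1  0.2] 0.2
64 [ -0.2 -45.8] -90.2
31.075
```

View pics/s6.png

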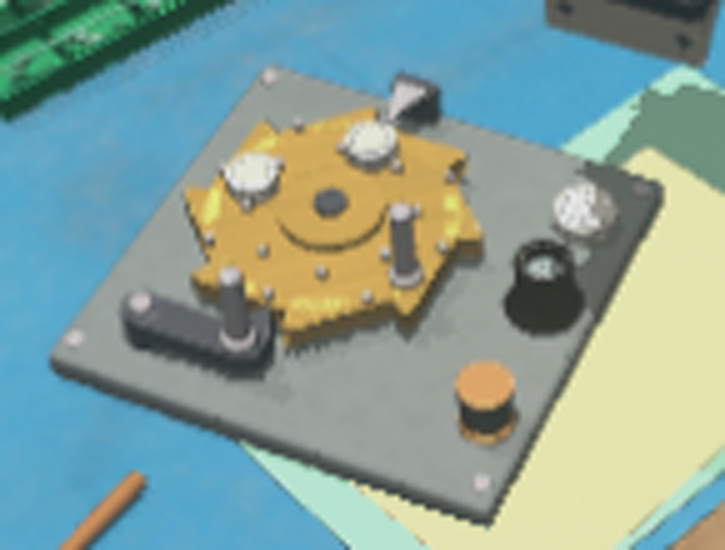

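The pawl post is back at crop (231,274), the same as at the start, with a firm stop at 8 N. The tins are at −90.2° and +0.2°, and the bystanders haven't moved. Handing in.

```bash
python3 -c "
from cell import order;print(order.hand_in())"
```

```text
the job is handed in; nothing more can be done
None
```

I handed the job in at about 31 s: the wheel is back one notch with the tin at the pointer (about 0.2° off in the top view), the pawl is fully home, both tins are in their nests, and the other things are undisturbed in the camera views.

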